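# Snap the retaining clip onto the belt tensioner spindle

## Robot

A 6-joint arm with a two-finger parallel gripper is mounted at the origin on a cart in front of the work surface, level with it; the furniture and walls round the work are solid. World frame = base frame: x ahead of the robot, y to its left, z up, the work surface at z = 0. Lengths are in m, angles in degrees, forces in N, time in s.
With the tool pointing down it reaches from about 0.3 to 0.85 m from the base axis. Payload 5.4 kg.
Tool frame: the origin (TCP) lies at the very end of the fingers, on their centre line; the grasp point (between the pads) lies 19 mm behind it; z points along the fingers, y is the line along which they close (so a half turn about z gives the same grasp; the last joint's range is limited). The gripper opens to 85 mm and grips with 20 to 120 N. Pads are 22 mm wide; open, the fingers measure 114 mm over their backs; the gripper's body (76 mm by 85 mm) begins 54 mm behind the grasp point. The pads swing forward as they close: fully open they stand 13 mm farther back than shut.
Start: joints at [63.249, 9.076, 91.501, -0, 79.423, -12.038], TCP at [0.146, 0.556, 0.231] pointing down, gripper open.
Joint ranges: [-166.64, 166.64], [-54.1, 131.32], [10.49, 154.53], [-73.88, 253.88], [9.74, 151.15], [-171.62, 171.62]. Speed limits (degrees/s): [147.25, 147.25, 180, 180, 180, 180].

## Interface

Orientations are given as [roll, pitch, yaw] about the fixed x, y, z axes, in that order (R = Rz(yaw) Ry(pitch) Rx(roll)).
In Python, from plant import env, cams gives the robot as it stands.
- The arm moves only by the tool play_rows, never from a script. Its arguments are lists of equal length, an entry for each row: "angular": the turn, a rotation vector about the tool's x, y, z as a fraction of full scale, a list of three; "delta_pos": the shift along the tool's x, y, z as a fraction of full scale, a list of three; "fingers": the opening, from 0 (shut) to 1 (fully open). In form: {"angular": [[ax, ay, az], ...], "delta_pos": [[dx, dy, dz], ...], "fingers": [fingers, ...]}. A call has 1 to 10 rows; each row shifts and turns the commanded pose from where the row before left it, along the tool's axes as they then stand; what a row does not reach is not made up. Full scale, the value 1, is 0.02 m for a shift and 0.1 rad for a turn. A row lasts 1/12 s, in which the tool goes at most 41.7 mm and 7.16 degrees, less where a joint would pass 70% of its speed; a pose out of reach is approached as far as the arm can. A call with a number of a shift or a turn outside -1 to 1 is refused whole. A call with a gripper value outside its range is refused whole. The fingers move at their own pace and stop on an object; "force" is the grip in N (left out, the last holds). Time passes only in rows, so rows that do not move let the fingers close. It gives the time, the measured TCP pose, the force, the opening and the grip force at its end, in the units of the state.
- env.observe(): the state, without advancing time (a new reading comes with each control period).
- cams.camera(name): name is "scene" or "side" or "wrist"; returns a dict with "image" (400x640x3 uint8, red, green, blue), "depth" (400x640 float32, m along the optical axis (not along the pixel's ray), 0 where there is no reading), "vertical_fov" (degrees; the focal length in pixels is half the picture's height over the tangent of half this angle, whatever the lens; pixels are square), "cx", "cy" (the principal point, pixels), "position" and "orientation" of the camera in the world. Camera axes: x right, y down, z forward; pixel columns grow to the right and rows downward; lengths in m; the calibration is good to about 2 mm. A picture is of the moment at which its call begins.
- env.finish_job(): hands the job in; it is judged then, once.
The state is a dict: "t": time; "qpos": joint angles; "dq": joint speeds; "joint_torque": joint torques, N m; "tcp_pos": TCP position; "eef_rot": TCP orientation; "force": force on the tool from outside, world axes, zero at the start; "torque": the same for the moment, N m; "finger_gap": opening from 0.0 (shut) to 1.0 (fully open); "finger_force": force on a finger pad.
Only numpy, scipy, OpenCV 4.12 (cv2) and the standard library are available. Lean on these libraries where they do the work, as an engineer would, in place of code of your own. Each camera call takes 0.05 s, during which the arm holds its last target. There are 200 camera calls.

## Task

Pick up the fork tool and use it, not the fingers, to push the split clip sideways along the aluminium mount onto the groove at the foot of the spindle, until the clip snaps fully home round it. The spindle slides back in its slot before it holds, so push slowly by feel and stop once the clip has snapped; never press hard on the clip or the mount. Then lay the fork tool down flat on the counter, clear of the mount, let go of it, and leave the other things where they are.

Things in the scene. Friction and masses are not known exactly. Their poses are not given: they have to be found in the camera images.
- fork: the fork tool, lying flat: black handle 100 mm long (x -50 to +50), 18 mm wide (y), 30 mm high; then a steel neck 18 mm wide, 7 mm thick, and a flat steel fork 52 mm wide, 7 mm thick. All share one flat underside (z = 0). Origin: middle of the handle's underside; x runs along the handle towards the fork, z up. About 0.14 kg, balance point near x = +30 mm
- fork_pocket (a point): centre of the flat floor of the fork's pocket: x = +113 mm from the fork tool's origin, 3.5 mm above its underside; axes as the fork tool's. The pocket opens towards +x, 37 mm wide between two prongs that reach to x = 130 mm and flare outward at the tips; it takes the flat back of the clip
- clip: the E-shaped split clip of dark steel, lying flat on the mount, 6 mm thick. Origin: centre of its round seat, at its underside; mouth opens along +x, towards the spindle; z up. Flat back at x = -17.5 mm, 34 mm wide. When home round the spindle its origin is within 1 mm of the spindle axis. More than 20 N on it damages it
- clip_mouth (a point): midway between the round noses (3 mm radius, 12.8 mm apart) of the clip's two springy jaws, 6.3 mm ahead of the clip's origin, 3 mm up. They meet the spindle when the clip's origin is 12 mm short of its axis; the push then rises over 2 to 4 mm to some 6 to 14 N, falls as the jaws spring over, and the clip jumps the last 6 mm home; pushed on, it then stops hard
- spindle: the upright steel spindle; origin on its axis, level with the mount's top; x points along the slot, away from the clip (the mount's x), z up. Pushed with 2 to 3 N it slides along +x by some 2 to 36 mm (not known beforehand, nor the same place on the mount) to a hard stop, and stays there; only at the stop does it bear the push that the clip needs
- spindle_top (a point): centre of the spindle's top, 34.5 mm above the mount's top. The spindle's groove, 8 mm in radius, reaches from the mount's top to 8.5 mm above it; above that the spindle is 11 mm in radius
- mount: the fixed aluminium plate on the counter that carries the spindle, 170 (x) x 100 (y) mm, its flat top 30 mm above its underside; origin: centre of its underside. Its -x end, where the clip lies, faces the robot; the slot with the spindle lies further on
- tape_roll: bystander: a roll of beige adhesive tape lying flat, 69 mm across, 18 mm high; origin at the centre of its underside
- dish_1: bystander: a clear round petri dish, 58 mm across, 12 mm high; origin at the centre of its underside
- bottle_drop: bystander: a small white dropper bottle, 28 mm across, 58 mm high; origin at the centre of its underside
- calculator: bystander: a pocket calculator lying flat, 112x68x16 mm; origin at the centre of its underside
- marker_blue: bystander: a marker pen lying flat, 132 mm long, 13 mm thick; origin at the middle of its underside

How it is judged:
By the outcome, as a careful person would: the job done as asked, in the order asked, and still so for the second after the job is handed in, with the robot touching nothing.
It also fails if it takes over 67 s, if anything falls off the work surface, if the arm or the gripper's body presses on something with over 40 N, if the wrist force passes 120 N, or if a joint passes its speed limit or range.

## Working session

There is one attempt and no reset: what is moved stays moved. The work goes in short steps, Python scripts to look and compute and a tool call to move; the robot and the scene stay as the last step left them, time stands still between calls to the robot, and variables do not carry over. Pictures are saved under pics/ and viewed, at most 10 in all, crops included, and the job is handed in when it is done.

Besides the shell and the picture viewer there is one more tool, called after "Request:" as name(argument=value, ...), one argument or row to a line, values as JSON. play_rows: Moves the arm, as the interface text tells. Shift numbers are shares of 0.02 m and turn numbers shares of 0.1 rad, none past 1 either way. Its arguments: {"type":"object","properties":{"angular":{"type":"array"},"delta_pos":{"type":"array"},"fingers":{"type":"array"},"force":{"type":"number"}},"required":["angular","delta_pos","fingers"]}

```bash
ls; mkdir -p pics; cat > h.py <<'E'
import numpy as np, cv2
from scipy.spatial.transform import Rotation as Ro
from plant import env, cams
def R(rpy): return Ro.from_euler('xyz',rpy,degrees=True).as_matrix()
def shot(n):
    c=cams.camera(n); np.savez(f'pics/{n}.npz',**c); return c
def load(n): return dict(np.load(f'pics/{n}.npz'))
def f(c): return 200/np.tan(np.radians(float(c['vertical_fov']))/2)
def cloud(c):
    d=c['depth']; v,u=np.mgrid[0:400,0:640]; F=f(c)
    p=np.stack([(u-c['cx'])/F*d,(v-c['cy'])/F*d,d],-1)
    return p@R(c['orientation']).T+c['position']
def ray(c,uv,z):
    uv=np.atleast_2d(uv).astype(float);F=f(c)
    d=np.c_[(uv[:,0]-c['cx'])/F,(uv[:,1]-c['cy'])/F,np.ones(len(uv))]@R(c['orientation']).T
    return c['position']+d*((z-c['position'][2])/d[:,2])[:,None]
E
python3 - <<'E'
from h import *
print(env.observe())
ims=[]
for n in ['scene','side','wrist']:
    c=shot(n); print(n,c['position'],c['orientation'],c['vertical_fov'],c['cx'],c['cy'])
    cv2.imwrite(f'pics/{n}0.png',c['image'][...,::-1])
E
```

```text
pics
{'t': 0.0, 'qpos': array([ 6.32491201e+01,  9.11483154e+00,  9.15719792e+01,  1.08267206e-03,
        7.94252462e+01, -1.20380113e+01]), 'dq': array([ 0.00136754, -0.05226697,  0.07771086,  0.06951472,  0.04733339,
        0.10885546]), 'joint_torque': array([-1.25527109e-03, -3.95996690e+01, -3.31430805e+01, -2.93522926e-04,
        8.54345475e-03, -3.32420704e-06]), 'tcp_pos': array([0.14577147, 0.5555849 , 0.23029723]), 'eef_rot': array([-1.79890629e+02, -2.44111350e-02,  1.65286908e+02]), 'force': array([ 0.47926766,  0.20309495, -0.63127924]), 'torque': array([-0.02467977,  0.02895152,  0.05548357]), 'finger_force': 0.0, 'finger_gap': 1.0008398442133561}
scene [ 5.05220129e-04 -8.11234635e-01  6.91625202e-01] [-119.49056616   -1.40904813  -31.54229576] 52.47268771761212 318.97836163162475 192.9903033116144
side [0.42552387 0.92999776 0.65633033] [-124.54089974    1.02581185 -170.86862919] 49.46832090218342 313.06678733807297 200.79014230332152
wrist [0.0773968  0.57348555 0.37255441] [1.63867991e+02 3.02916056e-02 7.53289782e+01] 59.37163757886625 317.09828485311783 201.78031398525422
```

View pics/scene0.png

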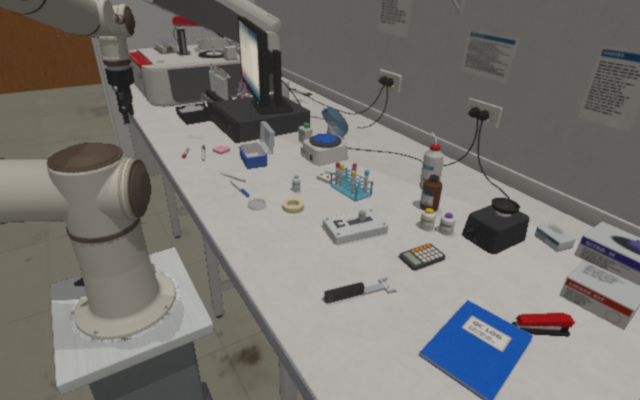

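View pics/side0.png

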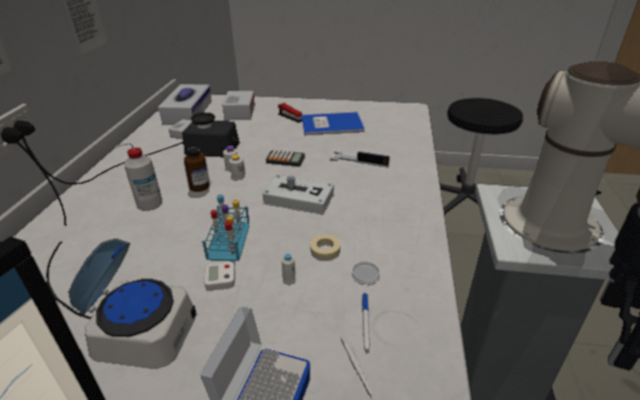

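The scene view shows the mount at about (355,227), the fork handle at (345,292) with its head near (388,287), the tape roll at (292,205) and the calculator at (422,256). The side view shows the same: the mount at (298,193) and the fork at (360,158).

```bash
python3 - <<'E'
from h import *
c=load('scene')
for n,uv,z in [('handleL',(327,296),.015),('handleR',(364,288),.015),('forktip',(392,287),.004),('mount',(355,228),.03),('mL',(330,232),.015),('mR',(386,232),.015),('spin',(364,216),.06),('tape',(292,205),.018),('calc',(422,256),.016)]:
    print(n,ray(c,uv,z).round(3))
c=load('side')
for n,uv,z in [('handleL',(360,158),.03),('handleR',(389,159),.03),('forktip',(333,156),.004),('mount',(300,188),.03),('spin',(291,178),.0645),('bottle',(289,258),.058)]:
    print(n,ray(c,uv,z).round(3))
w=load('wrist');o=env.observe();T=R(o['eef_rot'])
print('cam in tool',T.T@(w['position']-o['tcp_pos']), T.T@R(w['orientation']))
E
```

```text
handleL [[ 0.401 -0.226  0.015]]
handleR [[ 0.493 -0.248  0.015]]
forktip [[ 0.563 -0.271  0.004]]
mount [[ 0.61  -0.048  0.03 ]]
mL [[ 0.549 -0.011  0.015]]
mR [[ 0.691 -0.092  0.015]]
spin [[ 0.641 -0.046  0.06 ]]
tape [[0.522 0.171 0.018]]
calc [[ 0.702 -0.228  0.016]]
handleL [[ 0.479 -0.206  0.03 ]]
handleR [[ 0.394 -0.21   0.03 ]]
forktip [[ 0.565 -0.255  0.004]]
mount [[ 0.625 -0.021  0.03 ]]
spin [[ 0.646 -0.013  0.064]]
bottle [[0.59  0.283 0.058]]
cam in tool [ 0.07077541 -0.00039572 -0.14198065] [[ 7.24978506e-04 -9.60541763e-01 -2.78134853e-01]
 [ 9.99999351e-01  4.51861973e-04  1.04605998e-03]
 [-8.79105735e-04 -2.78135431e-01  9.60541467e-01]]
```

Request:
play_rows(
  angular=[
    [0,0,0],
    [0,0,0],
    [0,0,0],
    [0,0,0],
    [0,0,0],
    [0,0,0],
    [0,0,0],
    [0,0,0],
    [0,0,0],
    [0,0,0],
  ],
  delta_pos=[
    [-0.77,-0.93,-0.12],
    [-0.77,-0.93,-0.12],
    [-0.77,-0.93,-0.12],
    [-0.77,-0.93,-0.12],
    [-0.77,-0.93,-0.12],
    [-0.77,-0.93,-0.12],
    [-0.77,-0.93,-0.12],
    [-0.77,-0.93,-0.12],
    [-0.77,-0.93,-0.12],
    [-0.77,-0.93,-0.12],
  ],
  fingers=[1,1,1,1,1,1,1,1,1,1],
)

```text
t: 0.98
tcp_pos: [0.2479, 0.336, 0.2552]
eef_rot: [-180.0, -0.0, 165.3]
force: [-0.5, 0.6, -0.1]
finger_gap: 1.004
finger_force: 0.0
```

Request:
play_rows(
  angular=[
    [0,0,0],
    [0,0,0],
    [0,0,0],
    [0,0,0],
    [0,0,0],
    [0,0,0],
    [0,0,0],
    [0,0,0],
    [0,0,0],
    [0,0,0],
  ],
  delta_pos=[
    [-0.77,-0.93,-0.12],
    [-0.77,-0.93,-0.12],
    [-0.77,-0.93,-0.12],
    [-0.77,-0.93,-0.12],
    [-0.77,-0.93,-0.12],
    [-0.77,-0.93,-0.12],
    [-0.77,-0.93,-0.12],
    [-0.77,-0.93,-0.12],
    [-0.77,-0.93,-0.12],
    [-0.77,-0.93,-0.12],
  ],
  fingers=[1,1,1,1,1,1,1,1,1,1],
)

```text
t: 1.82
tcp_pos: [0.3496, 0.1169, 0.2792]
eef_rot: [180.0, -0.0, 165.3]
force: [1.6, 0.4, -0.6]
finger_gap: 0.997
finger_force: 0.0
```

Request:
play_rows(
  angular=[
    [0,0,0],
    [0,0,0],
    [0,0,0],
    [0,0,0],
    [0,0,0],
    [0,0,0],
    [0,0,0],
    [0,0,0],
    [0,0,0],
    [0,0,0],
  ],
  delta_pos=[
    [-0.77,-0.93,-0.12],
    [-0.77,-0.93,-0.12],
    [-0.77,-0.93,-0.12],
    [-0.77,-0.93,-0.12],
    [-0.77,-0.93,-0.12],
    [-0.77,-0.93,-0.12],
    [-0.77,-0.93,-0.12],
    [-0.77,-0.93,-0.12],
    [-0.77,-0.93,-0.12],
    [0,0,0],
  ],
  fingers=[1,1,1,1,1,1,1,1,1,1],
)

```text
t: 2.65
tcp_pos: [0.442, -0.0822, 0.3008]
eef_rot: [-179.9, 0.0, 165.1]
force: [0.4, 0.3, 0.4]
finger_gap: 1.003
finger_force: 0.0
```

```bash
python3 - <<'E'
from h import *
c=shot('wrist'); o=env.observe(); print(o['t'],o['tcp_pos'],o['eef_rot'],o['force'],c['position'],c['orientation'])
cv2.imwrite('pics/w1.png',c['image'][...,::-1])
E
```

```text
2.7 [ 0.44124301 -0.0804047   0.300602  ] [ 1.79998910e+02 -4.54748393e-02  1.65133233e+02] [-0.15099852 -0.3822713   0.42866528] [ 0.37348585 -0.06413032  0.4429414 ] [1.63819506e+02 9.49465511e-03 7.51347751e+01]
```

View pics/w1.png

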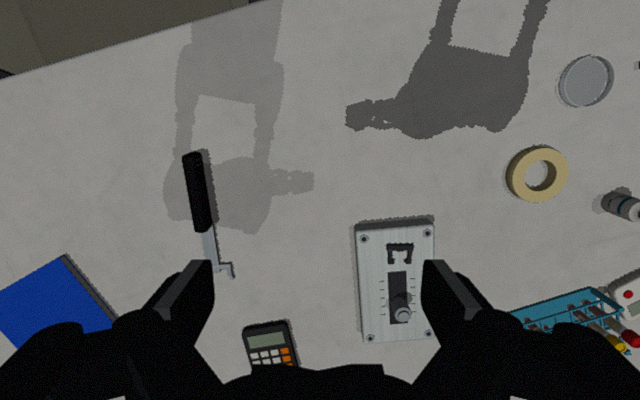

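The wrist view shows the fork handle at about (198,190), its head partly behind a finger at (225,270), the mount at (396,280), the clip at (400,252) with its mouth down the picture, and the spindle top at (403,312).

```bash
python3 - <<'E'
from h import *
c=load('wrist'); im=c['image']; P=cloud(c)
hsv=cv2.cvtColor(im,cv2.COLOR_RGB2HSV); g=cv2.cvtColor(im,cv2.COLOR_RGB2GRAY)
def comp(m,roi):
    u0,v0,u1,v1=roi; k=np.zeros_like(m,np.uint8); k[v0:v1,u0:u1]=m[v0:v1,u0:u1]
    n,l,s,ce=cv2.connectedComponentsWithStats(k); i=1+np.argmax(s[1:,4]); return (l==i)
def rect(mask,z,name):
    v,u=np.nonzero(mask); X=ray(c,np.c_[u,v],z)[:,:2]
    r=cv2.minAreaRect(X.astype(np.float32)*1000); print(name,len(u),np.round(r[0],1),np.round(r[1],1),round(r[2],2), 'depth z',np.median(P[v,u,2]).round(4)); return X
hm=comp(g<45,(165,140,230,240)); rect(hm,.03,'handle')
# depth-based
hz=comp((P[...,2]>.02)&(P[...,2]<.04),(165,140,230,245)); rect(hz,.03,'handle depth')
mm=comp((P[...,2]>.022)&(P[...,2]<.04)&(c['depth']>0),(340,200,450,360)); rect(mm,.03,'mount top')
sp=comp(P[...,2]>.055,(380,280,420,330)); X=rect(sp,.0645,'spindle'); print(X.mean(0))
cl=comp((g<90),(375,236,425,268)); X=rect(cl,.036,'clip');
v,u=np.nonzero(cl);print(u.min(),u.max(),v.min(),v.max())
cv2.imwrite('pics/crop.png',cv2.resize(im[205:350,345:445,::-1],None,fx=5.5,fy=4.1,interpolation=cv2.INTER_CUBIC))
# fork steel
print('counter z',np.median(P[240:300,255:340,2]), 'mount z', np.median(P[225:240,375:420,2]))
E
```

```text
handle 1557 [ 441.6 -232.5] [ 25.2 100.5] 79.72 depth z 0.028
handle depth 1230 [ 441.8 -235. ] [19.6 99.4] 79.09 depth z 0.0285
mount top 7598 [627.1 -23.5] [ 98.9 171.1] 80.55 depth z 0.0295
spindle 234 [645.3 -26.7] [23.6 20.5] 11.55 depth z 0.0604
[ 0.645195   -0.02674228]
clip 352 [579.2 -11.9] [34.  27.4] 75.14 depth z 0.0351
386 413 243 263
counter z -0.0006516813094459006 mount z 0.02918256330107577
```

View pics/crop.png

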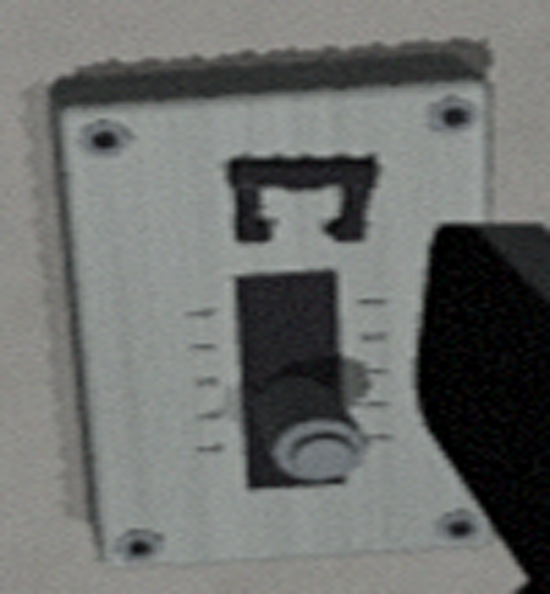

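Request:
play_rows(
  angular=[
    [0,0,0],
    [0,0,0],
    [0,0,0],
    [0,0,0],
    [0,0,0],
    [0,0,0],
    [0,0,0],
    [0,0,0],
    [0,0,1],
    [0,0,1],
  ],
  delta_pos=[
    [-0.5,-0.92,0.5],
    [-0.5,-0.92,0.5],
    [-0.5,-0.92,0.5],
    [-0.5,-0.92,0.5],
    [-0.5,-0.92,0.5],
    [-0.5,-0.92,0.5],
    [-0.5,-0.92,0.5],
    [-0.5,-0.92,0.5],
    [0,0,0],
    [0,0,0],
  ],
  fingers=[1,1,1,1,1,1,1,1,1,1],
)

```text
t: 3.53
tcp_pos: [0.4804, -0.2412, 0.2196]
eef_rot: [179.9, -0.2, 153.5]
force: [-0.4, -0.1, 0.5]
finger_gap: 0.999
finger_force: 0.0
```

Request:
play_rows(
  angular=[
    [0,0,1],
    [0,0,1],
    [0,0,1],
    [0,0,1],
    [0,0,1],
    [0,0,1],
    [0,0,1],
    [0,0,1],
    [0,0,1],
    [0,0,1],
  ],
  delta_pos=[
    [0,0,0],
    [0,0,0],
    [0,0,0],
    [0,0,0],
    [0,0,0],
    [0,0,0],
    [0,0,0],
    [0,0,0],
    [0,0,0],
    [0,0,0],
  ],
  fingers=[1,1,1,1,1,1,1,1,1,1],
)

```text
t: 4.37
tcp_pos: [0.4808, -0.2404, 0.2207]
eef_rot: [-180.0, -0.0, 96.3]
force: [0.4, 0.4, 0.2]
finger_gap: 1.001
finger_force: 0.0
```

Request:
play_rows(
  angular=[
    [0,0,1],
    [0,0,1],
    [0,0,1],
    [0,0,1],
    [0,0,1],
    [0,0,1],
    [0,0,1],
    [0,0,1],
    [0,0,1],
    [0,0,1],
  ],
  delta_pos=[
    [0,0,0],
    [0,0,0],
    [0,0,0],
    [0,0,0],
    [0,0,0],
    [0,0,0],
    [0,0,0],
    [0,0,0],
    [0,0,0],
    [0,0,0],
  ],
  fingers=[1,1,1,1,1,1,1,1,1,1],
)

```text
t: 5.2
tcp_pos: [0.4808, -0.2404, 0.2207]
eef_rot: [-179.9, -0.0, 39.0]
force: [0.2, 0.1, -0.2]
finger_gap: 0.999
finger_force: 0.0
```

Request:
play_rows(
  angular=[
    [0,0,1],
    [0,0,1],
    [0,0,1],
    [0,0,1],
    [0,0,1],
    [0,0,1],
    [0,0,1],
    [0,0,1],
    [0,0,0.7],
    [0,0,0],
  ],
  delta_pos=[
    [0,0,0],
    [0,0,0],
    [0,0,0],
    [0,0,0],
    [0,0,0],
    [0,0,0],
    [0,0,0],
    [0,0,0],
    [0,0,0],
    [0,0,0],
  ],
  fingers=[1,1,1,1,1,1,1,1,1,1],
)

```text
t: 6.03
tcp_pos: [0.4809, -0.2405, 0.2207]
eef_rot: [-180.0, 0.0, -10.7]
force: [-0.2, 0.0, 0.4]
finger_gap: 1.001
finger_force: 0.0
```

```bash
python3 - <<'E'
from h import *
c=shot('wrist'); o=env.observe(); print(o['t'],o['tcp_pos'],o['eef_rot'],o['qpos'])
cv2.imwrite('pics/w2.png',c['image'][...,::-1])
E
```

```text
6.0833 [ 0.48089216 -0.24065776  0.22075664] [-1.79972277e+02  2.75473792e-02 -1.04734626e+01] [-3.94749101e+01  4.04477356e+00  9.81855958e+01  1.11419189e-02
  7.78071648e+01  6.09962023e+01]
```

View pics/w2.png

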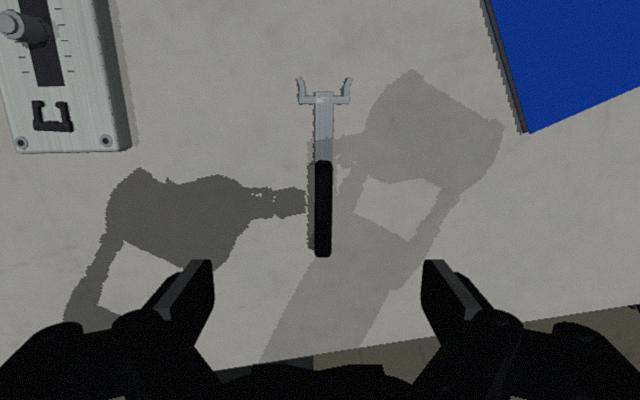

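The wrist view from above shows the fork complete: the handle from (323,160) to (322,257), the pocket floor near (324,98), prong tips near (298,80) and (349,80). The clip is at (52,115) and the spindle at (12,27).

```bash
python3 - <<'E'
from h import *
c=load('wrist'); im=c['image']; P=cloud(c); o=env.observe()
g=cv2.cvtColor(im,cv2.COLOR_RGB2GRAY)
def rect(m,roi,z,name,lo=0):
    u0,v0,u1,v1=roi; k=np.zeros((400,640),np.uint8); k[v0:v1,u0:u1]=m[v0:v1,u0:u1]
    n,l,s,ce=cv2.connectedComponentsWithStats(k); i=1+np.argmax(s[1:,4]); v,u=np.nonzero(l==i)
    X=ray(c,np.c_[u,v],z)[:,:2]*1000
    r=cv2.minAreaRect(X.astype(np.float32)); print(name,len(u),np.round(r[0],1),np.round(r[1],1),round(r[2],2),'z',np.median(P[v,u,2]).round(4))
    return X
X=rect(g<45,(300,150,340,265),.03,'handle')
X=rect(P[...,2]>.018,(300,150,340,265),.03,'handle depth')
# centerline fit of handle by row
def line(m,roi,z):
    u0,v0,u1,v1=roi; out=[]
    for v in range(v0,v1):
        u=np.nonzero(m[v,u0:u1])[0]+u0
        if len(u)>5: out.append(ray(c,[[ (u.min()+u.max())/2,v]],z)[0,:2]*1000)
    out=np.array(out); vx=cv2.fitLine(out.astype(np.float32),cv2.DIST_HUBER,0,.01,.01).ravel(); a=np.degrees(np.arctan2(vx[1],vx[0])); print('line',vx[2:],a if abs(a)<90 else a-180)
line(g<45,(308,165,338,252),.03)
X=rect(g>165,(290,74,358,106),.007,'head')
X=rect(g<70,(25,95,80,140),.036,'clip')
E
```

```text
handle 1629 [ 446.  -239.4] [ 17.8 100. ] 78.09 z 0.0289
handle depth 1674 [ 445.8 -240.1] [ 17.7 100. ] 78.56 z 0.0288
line [ 442.8847  -238.79256] -11.230285
head 2 [ 549.  -254.5] [1. 0.] -100.61 z 0.0067
clip 754 [580.8 -13.8] [36. 26.] 76.98 z 0.0354
```

Request:
play_rows(
  angular=[
    [0,0,0.14],
    [0,0,0],
    [0,0,0],
    [0,0,0],
    [0,0,0],
    [0,0,0],
    [0,0,0],
    [0,0,0],
    [0,0,0],
    [0,0,0],
  ],
  delta_pos=[
    [0.05,0.21,0.9],
    [0,0,0.9],
    [0,0,0.9],
    [0,0,0.9],
    [0,0,0.9],
    [0,0,0.9],
    [0,0,0.9],
    [0,0,0.9],
    [0,0,0.9],
    [0,0,0.9],
  ],
  fingers=[1,1,1,1,1,1,1,1,1,1],
)

```text
t: 6.92
tcp_pos: [0.4812, -0.2454, 0.0401]
eef_rot: [-180.0, 0.0, -11.3]
force: [0.2, -0.2, -0.3]
finger_gap: 0.998
finger_force: 0.0
```

Request:
play_rows(
  angular=[
    [0,0,0],
    [0,0,0],
    [0,0,0],
    [0,0,0],
    [0,0,0],
    [0,0,0],
    [0,0,0],
  ],
  delta_pos=[
    [0,0,0.5],
    [0,0,0.5],
    [0,0,0.4],
    [0,0,0.3],
    [0,0,0.15],
    [0,0,0],
    [0,0,0],
  ],
  fingers=[1,1,1,0.8,0.6,0.5,0.4],
  force=30,
)

```text
t: 7.5
tcp_pos: [0.4815, -0.2463, 0.0043]
eef_rot: [180.0, -0.0, -11.4]
force: [-0.5, 0.6, -0.2]
finger_gap: 0.453
finger_force: 0.0
```

```bash
python3 - <<'E'
from h import *
c=shot('wrist'); o=env.observe(); print(o['t'],o['tcp_pos'],o['eef_rot'],o['force'],o['finger_gap'])
cv2.imwrite('pics/w3.png',c['image'][...,::-1])
E
```

```text
7.55 [ 0.48167433 -0.24642918  0.00454257] [ 1.79966054e+02 -6.27925589e-02 -1.14077580e+01] [ 1.15925726 -0.76983136  0.00481549] 0.40131974172505674
```

View pics/w3.png

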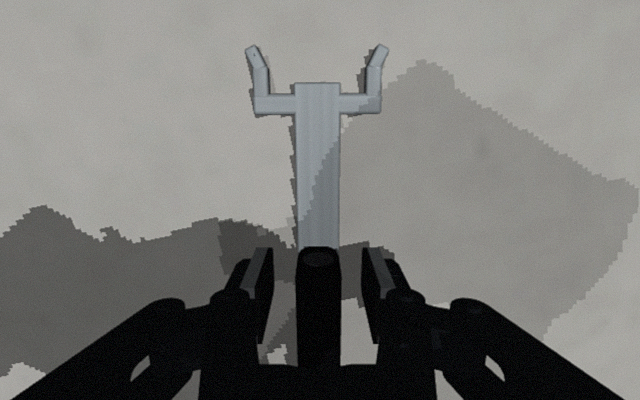

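The fork is centred between the open fingers: the handle end is at (319,250), the pocket floor at (318,83) and the prong tips at (251,48) and (384,48). Closing now.

Request:
play_rows(
  angular=[
    [0,0,0],
    [0,0,0],
    [0,0,0],
    [0,0,0],
    [0,0,0],
    [0,0,0],
  ],
  delta_pos=[
    [0,0,0],
    [0,0,0],
    [0,0,0],
    [0,0,0],
    [0,0,0],
    [0,0,0],
  ],
  fingers=[0.3,0.2,0.1,0,0,0],
  force=80,
)

```text
t: 8.05
tcp_pos: [0.4817, -0.2465, 0.0048]
eef_rot: [180.0, -0.1, -11.4]
force: [-1.8, -0.2, 6.0]
finger_gap: 0.196
finger_force: 78.7
```

Request:
play_rows(
  angular=[
    [0,0,0],
    [0,0,0],
    [0,0,0],
    [0,0,0],
    [0,0,0],
    [0,0,0],
    [0,0,0],
    [0,0,0],
  ],
  delta_pos=[
    [0,0,-0.3],
    [0,0,-0.7],
    [0,0,-0.7],
    [0,0,-0.7],
    [0,0,-0.7],
    [0,0,-0.4],
    [0,0,0],
    [0,0,0],
  ],
  fingers=[0,0,0,0,0,0,0,0],
)

```text
t: 8.72
tcp_pos: [0.4812, -0.246, 0.0738]
eef_rot: [180.0, -0.0, -11.4]
force: [0.2, 0.8, -2.4]
finger_gap: 0.194
finger_force: 78.2
```

```bash
python3 - <<'E'
from h import *
c=shot('wrist'); o=env.observe(); print(o['t'],o['tcp_pos'],o['eef_rot'],o['force'],o['finger_gap'],o['finger_force'])
P=cloud(c); T=R(o['eef_rot'])
im=c['image']; 
L=(P-o['tcp_pos'])@T   # tool coords
m=(L[...,2]<.012)&(L[...,2]>-.014)&(c['depth']>0)&(c['depth']<.2)
m[:, :]&=(np.mgrid[0:400,0:640][0]<245)
v,u=np.nonzero(m)
print('steel z med',np.median(L[v,u,2]).round(4), 'n',len(u))
zt=np.median(L[v,u,2])
# per-row extents in tool coords
for r in range(v.min(),v.max(),8):
    k=u[v==r]; print(r,k.min(),k.max(),len(k), L[r,k,0].mean().round(4),(L[r,k.min(),1]*1e3).round(1),(L[r,k.max(),1]*1e3).round(1),(np.median(L[r,k,2])*1e3).round(1))
cv2.imwrite('pics/w4.png',im[...,::-1])
E
```

```text
8.7667 [ 0.48073265 -0.24563592  0.07316123] [-1.79966797e+02  5.99283844e-02 -1.14152101e+01] [ 0.32638695 -0.02385542 -1.5334466 ] 0.19631480411447047 78.16243173438124
steel z med -0.0024 n 10463
45 253 382 8 0.0907 -23.4 24.4 -1.8
53 246 388 32 0.0879 -26.0 27.1 -2.4
61 250 384 32 0.0852 -24.6 25.7 -2.3
69 253 381 34 0.0823 -23.8 24.6 -2.2
77 253 381 35 0.0795 -23.7 24.9 -2.4
85 253 380 81 0.0766 -24.1 24.3 -2.4
93 254 380 127 0.0737 -23.6 24.5 -2.0
101 253 381 129 0.0708 -24.4 25.2 -2.4
109 254 380 126 0.0678 -23.8 24.9 -2.5
117 295 339 45 0.0648 -8.2 9.1 -2.2
125 295 339 45 0.0617 -8.2 9.0 -2.1
133 295 339 45 0.0586 -8.3 9.1 -2.4
141 295 339 45 0.0555 -8.4 9.2 -2.5
149 295 339 45 0.0524 -8.3 9.2 -2.5
157 295 339 45 0.0492 -8.5 9.3 -2.5
165 296 339 44 0.0459 -8.1 9.4 -2.3
173 296 339 44 0.0426 -8.2 9.5 -2.4
181 296 338 42 0.0392 -8.1 9.1 -2.4
189 296 338 43 0.0359 -8.3 9.1 -2.3
197 296 338 43 0.0324 -8.3 9.1 -2.3
205 296 338 43 0.029 -8.4 9.3 -2.3
213 297 338 42 0.0255 -8.0 9.4 -2.6
221 297 338 42 0.0219 -8.0 9.4 -2.5
229 297 338 42 0.0183 -8.1 9.5 -2.3
237 297 338 42 0.0147 -8.2 9.5 -2.4
```

Request:
play_rows(
  angular=[
    [0,0,0],
    [0,0,0],
    [0,0,0],
    [0,0,0],
    [0,0,0],
    [0,0,0],
    [0,0,0],
    [0,0,0],
    [0,0,0],
    [0,0,0],
  ],
  delta_pos=[
    [-0.12,-0.4,0],
    [-0.24,-0.87,0],
    [-0.24,-0.87,0],
    [-0.24,-0.87,0],
    [-0.24,-0.87,0],
    [-0.24,-0.87,0],
    [-0.24,-0.87,0],
    [-0.24,-0.87,0],
    [-0.24,-0.87,0],
    [-0.24,-0.87,0],
  ],
  fingers=[0,0,0,0,0,0,0,0,0,0],
)

```text
t: 9.6
tcp_pos: [0.4679, -0.0739, 0.0729]
eef_rot: [-180.0, 0.1, -11.4]
force: [-0.8, -0.6, -1.1]
finger_gap: 0.195
finger_force: 78.2
```

Request:
play_rows(
  angular=[
    [0,0,0],
    [0,0,0],
    [0,0,0],
    [0,0,0],
    [0,0,0],
    [0,0,-0.34],
    [0,0,0],
    [0,0,0],
    [0,0,0],
    [0,0,0],
  ],
  delta_pos=[
    [-0.24,-0.87,0],
    [-0.24,-0.87,0],
    [-0.24,-0.87,0],
    [-0.24,-0.87,0],
    [-0.24,-0.47,0],
    [0,0,0.2],
    [0,0,0.5],
    [0,0,0.4],
    [0,0,0.2],
    [0,0,0],
  ],
  fingers=[0,0,0,0,0,0,0,0,0,0],
)

```text
t: 10.43
tcp_pos: [0.4597, 0.0065, 0.0461]
eef_rot: [-180.0, 0.2, -9.5]
force: [0.1, -0.9, -2.6]
finger_gap: 0.193
finger_force: 78.3
```

```bash
python3 - <<'E'
from h import *
c=shot('wrist'); o=env.observe(); print(o['t'],o['tcp_pos'],o['eef_rot'],o['force'],o['finger_gap'],o['finger_force'])
cv2.imwrite('pics/w5.png',c['image'][...,::-1])
E
```

```text
10.4833 [0.46037525 0.00638378 0.04690201] [-1.79989826e+02  1.28023482e-01 -9.52930334e+00] [ 0.16409452 -0.16341246 -1.14221272] 0.1937223527230662 78.26085310181952
```

View pics/w5.png

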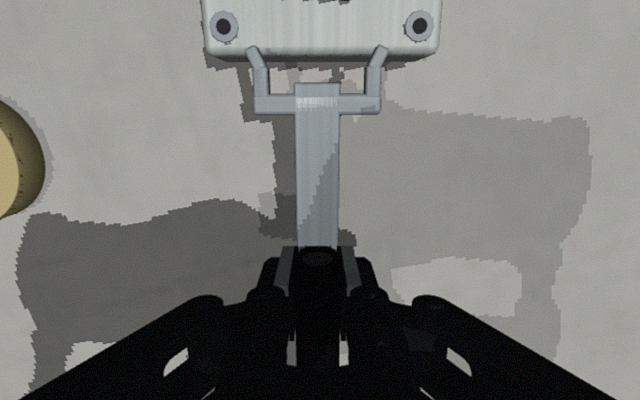

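The two mount screws are at (223,27) and (419,27), level, so the yaw matches. The prong tips are at (251,50) and (384,50) over the mount edge, and the clip back is just at the top border.

Request:
play_rows(
  angular=[
    [0,0,0],
    [0,0,0],
    [0,0,0],
  ],
  delta_pos=[
    [0.3,0,0],
    [0.3,0,0],
    [0,0,0],
  ],
  fingers=[0,0,0],
)

```text
t: 10.73
tcp_pos: [0.4752, 0.0039, 0.0488]
eef_rot: [180.0, -0.2, -9.5]
force: [1.2, -0.3, -1.3]
finger_gap: 0.192
finger_force: 78.3
```

```bash
python3 - <<'E'
from h import *
c=shot('wrist'); o=env.observe(); print(o['t'],o['tcp_pos'],o['eef_rot'],o['force'])
g=cv2.cvtColor(c['image'],cv2.COLOR_RGB2GRAY); T=R(o['eef_rot'])
k=np.zeros((400,640),np.uint8); k[0:60,250:400]=g[0:60,250:400]<80
n,l,s,ce=cv2.connectedComponentsWithStats(k); print(s[1:])
def tool(uv,z): return ((ray(c,uv,z)-o['tcp_pos'])@T*1e3).round(1)
i=1+np.argmax(s[1:,4]); v,u=np.nonzero(l==i)
for r in sorted(set(v))[::3]: q=u[v==r]; print(r,q.min(),q.max(),len(q),tool([[q.min(),r],[q.max(),r]],.036).tolist())
cv2.imwrite('pics/w6.png',cv2.resize(c['image'][0:150,200:440,::-1],None,fx=3.2,fy=3.2))
E
```

```text
10.7833 [0.47440615 0.00409684 0.0485641 ] [ 1.79991489e+02 -1.03357196e-01 -9.48648849e+00] [-0.2487966   0.16859396 -1.48468971]
[[ 268    0   84   45 2440]
 [ 257   48    1    1    1]
 [ 370   48    7   12   16]
 [ 258   50    2    3    3]
 [ 260   54    1    1    1]
 [ 261   56    1    1    1]
 [ 262   58    1    1    1]]
0 274 348 26 [[109.3, -16.7, 12.8], [109.3, 12.5, 12.8]]
3 274 348 25 [[108.3, -16.8, 12.8], [108.3, 12.5, 12.8]]
6 274 348 26 [[107.2, -16.8, 12.8], [107.2, 12.5, 12.8]]
9 274 348 25 [[106.1, -16.8, 12.8], [106.1, 12.6, 12.8]]
12 273 348 27 [[105.0, -17.3, 12.8], [105.1, 12.6, 12.8]]
15 271 348 29 [[104.0, -18.1, 12.7], [104.0, 12.6, 12.8]]
18 270 349 54 [[102.9, -18.5, 12.7], [102.9, 13.0, 12.8]]
21 269 350 74 [[101.8, -19.0, 12.7], [101.8, 13.5, 12.7]]
24 269 351 83 [[100.7, -19.0, 12.7], [100.7, 13.9, 12.7]]
27 269 351 83 [[99.6, -19.1, 12.7], [99.6, 13.9, 12.7]]
30 269 351 83 [[98.5, -19.1, 12.7], [98.5, 14.0, 12.7]]
33 268 351 84 [[97.4, -19.6, 12.7], [97.4, 14.0, 12.7]]
36 269 350 82 [[96.3, -19.2, 12.7], [96.3, 13.6, 12.7]]
39 273 350 78 [[95.2, -17.6, 12.7], [95.2, 13.6, 12.7]]
42 312 349 38 [[94.1, -1.8, 12.7], [94.1, 13.3, 12.7]]
```

View pics/w6.png

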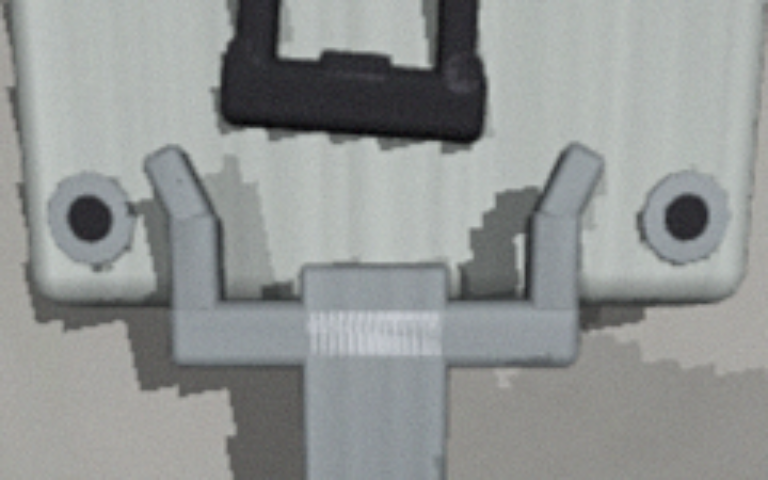

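The crop shows the clip's back edge running from crop (225,125) to (480,140): it lies about 3 mm left of the fork's centre and is turned about 3° clockwise. The pocket floor is at crop (375,268) and the prong tips at (165,155) and (583,155). The screws at (90,215) and (686,215) put the mount centreline about 1.2 mm right of the fork.

Request:
play_rows(
  angular=[
    [0,0,0],
    [0,0,0.51],
    [0,0,0],
    [0,0,0],
    [0,0,0],
    [0,0,0],
    [0,0,0],
    [0,0,0],
  ],
  delta_pos=[
    [-0.05,-0.2,0],
    [-0.05,-0.2,0],
    [0,0,0],
    [0,0,0.2],
    [0,0,0.2],
    [0,0,0.1],
    [0,0,0],
    [0,0,0],
  ],
  fingers=[0,0,0,0,0,0,0,0],
)

```text
t: 11.45
tcp_pos: [0.4721, 0.0127, 0.0376]
eef_rot: [180.0, 0.0, -12.4]
force: [-1.0, 0.2, -0.3]
finger_gap: 0.195
finger_force: 78.3
```

```bash
cat >> h.py <<'E'
def clipview(save=None):
    c=shot('wrist'); o=env.observe(); T=R(o['eef_rot'])
    print('t',round(o['t'],2),'tcp',(o['tcp_pos']*1e3).round(1),o['eef_rot'].round(2),'F',o['force'].round(1), 'F tool',(T.T@o['force']).round(1))
    g=cv2.cvtColor(c['image'],cv2.COLOR_RGB2GRAY); L=(cloud(c)-o['tcp_pos'])@T*1e3
    tool=lambda uv,z:((ray(c,uv,z)-o['tcp_pos'])@T*1e3)
    d=np.zeros((400,640),np.uint8); d[:95,255:380]=g[:95,255:380]<85
    d=cv2.morphologyEx(d,cv2.MORPH_OPEN,np.ones((3,3)))
    low=[(u,np.nonzero(d[:,u])[0].max()) for u in range(262,375) if d[:,u].any()]
    cols=np.nonzero(d.sum(0)>3)[0]; 
    if len(cols): 
        q=tool(np.array(low),.036); print('clip cols',cols.min(),cols.max(),'y',tool([[cols.min(),60],[cols.max(),60]],.036)[:,1].round(1))
        p=np.array(low); k=(p[:,0]>cols.min()+6)&(p[:,0]<cols.max()-6); fit=np.polyfit(p[k,0],p[k,1],1); print('back row mid',np.polyval(fit,(cols.min()+cols.max())/2).round(1),'slope deg',np.degrees(np.arctan(fit[0])).round(2),'back x',tool([[317,np.polyval(fit,(cols.min()+cols.max())/2)]],.036)[0,0].round(1))
    z=np.median(L[20:40,225:240,2]) ; print('mount depth tool z',z.round(1), 'head', np.median(L[98:108,265:372,2]).round(1))
    if save: cv2.imwrite(save,cv2.resize(c['image'][0:150,200:440,::-1],None,fx=3.2,fy=3.2))
    return c
E
python3 -c "
from h import *
clipview('pics/w7.png')"
```

```text
t 11.5 tcp [472.3  12.7  37.8] [ 1.800e+02  2.000e-02 -1.238e+01] F [-0.5  0.6 -1. ] F tool [-0.6 -0.5  1. ]
clip cols 268 366 y [-18.6  18.8]
back row mid 53.7 slope deg 0.78 back x 87.3
mount depth tool z 8.3 head -1.4
```

View pics/w7.png

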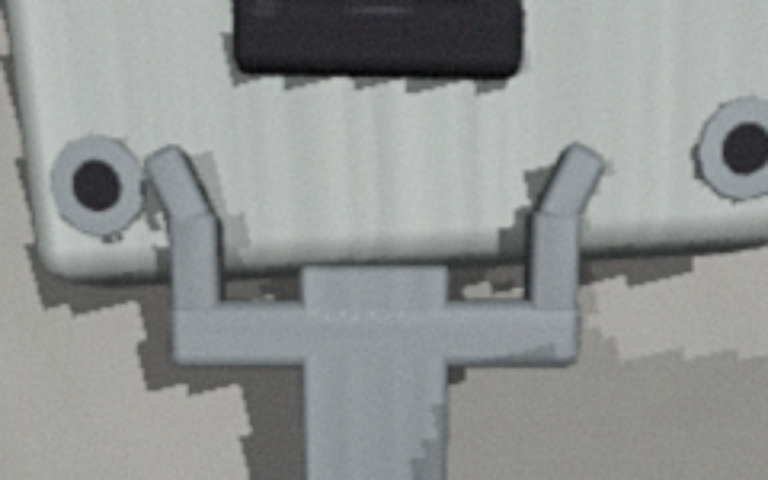

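Fork and clip are now lined up: the clip's back is centred at crop (379,75) and the fork at (375,266), a gap of about 22 mm. Next I lower 1.7 mm and close the gap.

Request:
play_rows(
  angular=[
    [0,0,0],
    [0,0,0],
    [0,0,0.08],
    [0,0,0],
    [0,0,0],
    [0,0,0],
    [0,0,0],
    [0,0,0],
  ],
  delta_pos=[
    [0,0,0.04],
    [0,0,0.045],
    [0.2,0,0],
    [0.2,0,0],
    [0.2,0,0],
    [0.2,0,0],
    [0,0,0],
    [0,0,0],
  ],
  fingers=[0,0,0,0,0,0,0,0],
)

```text
t: 12.17
tcp_pos: [0.4883, 0.0092, 0.0362]
eef_rot: [-180.0, -0.0, -12.8]
force: [0.3, 0.1, -1.6]
finger_gap: 0.196
finger_force: 78.3
```

```bash
python3 -c "
from h import *
clipview('pics/w8.png')
for n in ['scene','side']: shot(n)"
```

```text
t 12.22 tcp [488.    9.2  36.1] [ 1.800e+02  2.000e-02 -1.285e+01] F [-0.3 -0.5 -1.8] F tool [-0.2  0.6  1.8]
clip cols 272 366 y [-16.9  18.7]
back row mid 69.1 slope deg 0.16 back x 82.3
mount depth tool z 6.6 head -1.8
```

View pics/w8.png

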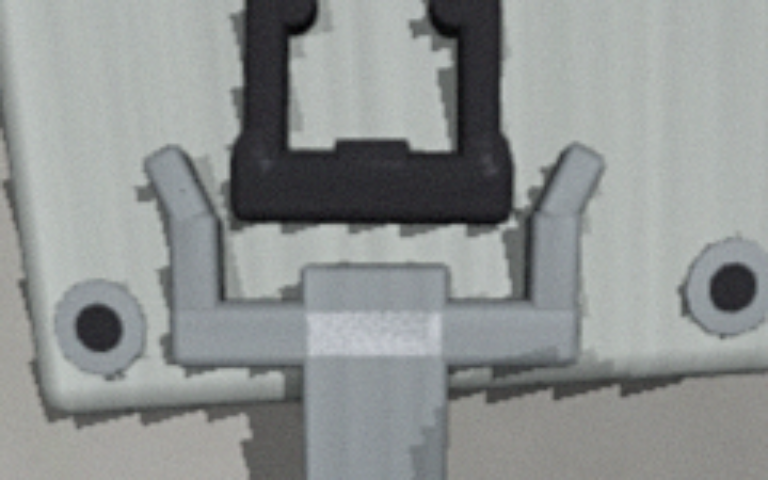

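The clip is centred in the fork, at crop (372,220), with its yaw matched and about 5 mm left to contact. From here I work from numbers only.

Request:
play_rows(
  angular=[
    [0,0,0],
    [0,0,0],
    [0,0,0],
    [0,0,-0.04],
    [0,0,-0.04],
    [0,0,-0.04],
    [0,0,-0.04],
    [0,0,-0.04],
    [0,0,0],
    [0,0,0],
  ],
  delta_pos=[
    [0.1,0,0],
    [0.1,0,0],
    [0.06,0,0],
    [0.15,0.024,0],
    [0.15,0.024,0],
    [0.15,0.025,0],
    [0.15,0.026,0],
    [0.15,0.027,0],
    [0,0,0],
    [0,0,0],
  ],
  fingers=[0,0,0,0,0,0,0,0,0,0],
)

```text
t: 13.15
tcp_pos: [0.5074, 0.0023, 0.0362]
eef_rot: [-180.0, -0.0, -11.7]
force: [-0.7, 0.2, -0.6]
finger_gap: 0.194
finger_force: 78.3
```

```bash
cat >> h.py <<'E'
def mf(o,M=np.array([627.1,-23.5]),y=-9.45):
    p=o['tcp_pos'][:2]*1e3-M; a=np.radians(y); print('mount-frame TCP',(p@[np.cos(a),np.sin(a)]).round(1),(p@[-np.sin(a),np.cos(a)]).round(1),'yaw rel',(o['eef_rot'][2]-y).round(2))
E
python3 - <<'E'
from h import *
c=clipview(); mf(env.observe())
# clip top mask: print where dark extents are per row
g=cv2.cvtColor(c['image'],cv2.COLOR_RGB2GRAY)
for r in (0,20,40,60,70,76,80,84): k=np.nonzero(g[r,262:374]<70)[0]+262; print(r,k.min() if len(k) else None,k.max() if len(k) else None,len(k))
E
```

```text
t 13.2 tcp [507.2   2.4  36.1] [-1.80e+02  1.00e-02 -1.17e+01] F [-0.6 -0.4 -1.3] F tool [-0.5  0.5  1.3]
clip cols 268 366 y [-18.3  18.7]
back row mid 80.2 slope deg -0.21 back x 78.1
mount depth tool z 6.7 head -1.7
mount-frame TCP -122.6 5.9 yaw rel -2.25
0 289 351 63
20 276 355 42
40 276 355 28
60 273 369 87
70 268 365 93
76 268 365 94
80 268 365 85
84 268 365 4
```

Request:
play_rows(
  angular=[
    [0,0,-0.044],
    [0,0,-0.044],
    [0,0,-0.044],
    [0,0,-0.044],
    [0,0,-0.044],
    [0,0,-0.044],
    [0,0,-0.044],
    [0,0,-0.044],
    [0,0,-0.044],
    [0,0,0],
  ],
  delta_pos=[
    [0.15,0.029,0],
    [0.15,0.03,0],
    [0.15,0.03,0],
    [0.15,0.031,0],
    [0.15,0.032,0],
    [0.15,0.033,0],
    [0.15,0.034,0],
    [0.15,0.034,0],
    [0.1,0.035,0],
    [0,0,0],
  ],
  fingers=[0,0,0,0,0,0,0,0,0,0],
)

```text
t: 14.03
tcp_pos: [0.5322, -0.0084, 0.0363]
eef_rot: [180.0, -0.0, -9.4]
force: [0.2, 0.4, -0.4]
finger_gap: 0.19
finger_force: 78.3
```

```bash
python3 - <<'E'
from h import *
c=clipview('pics/w9.png'); mf(env.observe())
g=cv2.cvtColor(c['image'],cv2.COLOR_RGB2GRAY)
def runs(r):
    b=(g[r,255:385]<70).astype(int); d=np.diff(np.r_[0,b,0]); return [(int(a)+255,int(e)+254) for a,e in zip(np.nonzero(d==1)[0],np.nonzero(d==-1)[0]) if e-a>1]
for r in (0,4,8,16,24,32,40,50,60,70,78,82): print(r,runs(r))
# spindle from scene & side: points above 45 mm near mount centreline
for n in ('scene','side'):
    c=shot(n);P=cloud(c)*1e3; a=np.radians(-9.45); q=P[...,:2]-[627.1,-23.5]; mx=q@[np.cos(a),np.sin(a)]; my=q@[-np.sin(a),np.cos(a)]
    m=(np.abs(my)<20)&(mx>0)&(mx<70)&(P[...,2]>52)&(P[...,2]<75); print(n,m.sum(),mx[m].mean().round(1) if m.any() else '',my[m].mean().round(1) if m.any() else '', np.percentile(mx[m],[5,95]).round(1) if m.any() else '')
E
```

```text
t 14.08 tcp [531.9  -8.2  36.2] [ 1.80e+02 -1.00e-02 -9.43e+00] F [-0.  -0.3 -1.3] F tool [0.  0.3 1.3]
clip cols 271 366 y [-17.2  18.8]
back row mid 82.9 slope deg -1.1 back x 77.3
mount depth tool z 6.7 head -1.7
mount-frame TCP -96.5 -0.5 yaw rel 0.02
0 [(282, 345)]
4 [(282, 345)]
8 [(277, 354)]
16 [(277, 354)]
24 [(276, 354)]
32 [(276, 354)]
40 [(276, 354)]
50 [(276, 355)]
60 [(274, 358)]
70 [(272, 360), (364, 365)]
78 [(273, 360), (364, 365)]
82 [(268, 269), (274, 354), (364, 365)]
scene 46 18.6 -0.4 [10.7 28.1]
side 48 20.7 6.8 [12.6 30.6]
```

Request:
play_rows(
  angular=[
    [0,0,0],
    [0,0,0],
    [0,0,0],
    [0,0,0],
    [0,0,0],
    [0,0,0],
    [0,0,0],
    [0,0,0],
  ],
  delta_pos=[
    [0.05,-0.01,0],
    [0.05,-0.01,0],
    [0.05,-0.005,0],
    [0.05,0,0],
    [0.05,0,0],
    [0.05,0,0],
    [0.05,0,0],
    [0.05,0,0],
  ],
  fingers=[0,0,0,0,0,0,0,0],
)

```text
t: 14.85
tcp_pos: [0.5397, -0.0089, 0.0362]
eef_rot: [180.0, -0.0, -9.4]
force: [-0.1, 0.2, -1.2]
finger_gap: 0.197
finger_force: 78.3
```

Request:
play_rows(
  angular=[
    [0,0,0],
    [0,0,0],
    [0,0,0],
    [0,0,0],
  ],
  delta_pos=[
    [0.05,0,0],
    [0.05,0,0],
    [0.05,0,0],
    [0.05,0,0],
  ],
  fingers=[0,0,0,0],
)

```text
t: 15.18
tcp_pos: [0.5437, -0.0096, 0.0362]
eef_rot: [180.0, 0.0, -9.4]
force: [0.2, -0.2, -1.2]
finger_gap: 0.192
finger_force: 78.3
```

```bash
cat > st.py <<'E'
from h import *
c=clipview(); mf(env.observe())
g=cv2.cvtColor(c['image'],cv2.COLOR_RGB2GRAY)
def runs(r):
    b=(g[r,255:385]<70).astype(int); d=np.diff(np.r_[0,b,0]); return [(int(a)+255,int(e)+254) for a,e in zip(np.nonzero(d==1)[0],np.nonzero(d==-1)[0]) if e-a>1]
for r in (0,4,40,70,78): print(r,runs(r))
print('col317 dark bottom',np.nonzero(g[:95,317]<70)[0].max())
for n in ('scene','side'):
    c=shot(n);P=cloud(c)*1e3; a=np.radians(-9.45); q=P[...,:2]-[627.1,-23.5]; mx=q@[np.cos(a),np.sin(a)]; my=q@[-np.sin(a),np.cos(a)]
    m=(np.abs(my)<20)&(mx>0)&(mx<80)&(P[...,2]>52)&(P[...,2]<75); print(n,m.sum(),mx[m].mean().round(1),my[m].mean().round(1))
E
python3 st.py
```

```text
t 15.23 tcp [543.8  -9.6  36.2] [ 1.80e+02 -2.00e-02 -9.43e+00] F [-0.   0.1 -1. ] F tool [-0.  -0.1  1. ]
clip cols 268 366 y [-18.4  18.6]
back row mid 83.9 slope deg -0.58 back x 76.4
mount depth tool z 6.7 head -1.6
mount-frame TCP -84.4 0.0 yaw rel 0.02
0 [(284, 296), (335, 347)]
4 [(284, 307), (325, 347)]
40 [(278, 356)]
70 [(274, 361), (364, 365)]
78 [(274, 365)]
col317 dark bottom 82
scene 49 18.1 -1.0
side 51 20.6 6.5
```

Request:
play_rows(
  angular=[
    [0,0,0],
    [0,0,0],
    [0,0,0],
    [0,0,0],
  ],
  delta_pos=[
    [0.05,-0.01,0],
    [0.05,0,0],
    [0.05,0,0],
    [0.05,0,0],
  ],
  fingers=[0,0,0,0],
)

```text
t: 15.67
tcp_pos: [0.5466, -0.0098, 0.036]
eef_rot: [-180.0, 0.2, -9.4]
force: [-5.1, 0.6, 2.1]
finger_gap: 0.199
finger_force: 78.5
```

```bash
python3 st.py
```

```text
t 15.72 tcp [546.7  -9.8  36. ] [-1.7999e+02  1.4000e-01 -9.4200e+00] F [-5.   0.8  2.2] F tool [-5.   0.  -2.2]
clip cols 273 369 y [-16.4  19.7]
back row mid 84.0 slope deg -0.57 back x 76.3
mount depth tool z 6.2 head -1.9
mount-frame TCP -81.5 0.4 yaw rel 0.03
0 [(285, 289), (311, 312), (314, 319), (345, 348)]
4 [(285, 293), (341, 348)]
40 [(278, 356)]
70 [(273, 362), (364, 365)]
78 [(274, 361), (363, 365)]
col317 dark bottom 82
scene 49 19.4 -0.4
side 49 21.1 6.9
```

Request:
play_rows(
  angular=[
    [0,0,0],
    [0,0,0],
    [0,0,0],
    [0,0,0],
  ],
  delta_pos=[
    [0,0,-0.025],
    [0.04,0,0],
    [0.04,0,0],
    [0,0,0],
  ],
  fingers=[0,0,0,0],
)

```text
t: 16.15
tcp_pos: [0.5491, -0.0102, 0.0365]
eef_rot: [-180.0, 0.0, -9.4]
force: [-3.3, 0.6, -1.6]
finger_gap: 0.191
finger_force: 78.2
```

```bash
python3 st.py
```

```text
t 16.2 tcp [549.1 -10.3  36.6] [-180.      0.     -9.43] F [-1.1  1.3 -1.5] F tool [-1.3 -1.1  1.5]
clip cols 271 366 y [-17.3  18.7]
back row mid 84.0 slope deg -0.89 back x 76.5
mount depth tool z 7.1 head -1.5
mount-frame TCP -79.1 0.3 yaw rel 0.02
0 [(285, 288), (312, 326), (345, 348)]
4 [(285, 292), (341, 348)]
40 [(277, 356)]
70 [(273, 361), (364, 365)]
78 [(273, 361), (364, 365)]
col317 dark bottom 82
scene 46 21.2 -0.8
side 51 24.0 6.6
```

Request:
play_rows(
  angular=[
    [0,0,0],
    [0,0,0],
    [0,0,0],
    [0,0,0],
  ],
  delta_pos=[
    [0.04,0,0],
    [0.04,0,0],
    [0.04,0,0],
    [0.04,0,0],
  ],
  fingers=[0,0,0,0],
)

```text
t: 16.63
tcp_pos: [0.5523, -0.0108, 0.0367]
eef_rot: [180.0, 0.0, -9.4]
force: [-1.9, 1.0, -1.9]
finger_gap: 0.194
finger_force: 78.2
```

Request:
play_rows(
  angular=[
    [0,0,0],
    [0,0,0],
    [0,0,0],
    [0,0,0],
  ],
  delta_pos=[
    [0.04,0,0],
    [0.04,0,0],
    [0.04,0,0],
    [0.04,0,0],
  ],
  fingers=[0,0,0,0],
)

```text
t: 16.97
tcp_pos: [0.5539, -0.011, 0.0362]
eef_rot: [-180.0, 0.2, -9.4]
force: [-9.2, 2.3, 2.6]
finger_gap: 0.192
finger_force: 78.5
```

Request:
play_rows(
  angular=[
    [0,0,0],
    [0,0,0],
  ],
  delta_pos=[
    [0,0,-0.025],
    [0,0,0],
  ],
  fingers=[0,0],
)

```text
t: 17.13
tcp_pos: [0.5542, -0.011, 0.0366]
eef_rot: [-180.0, 0.2, -9.4]
force: [-5.5, 1.1, -0.7]
finger_gap: 0.195
finger_force: 78.3
```

```bash
python3 st.py
```

```text
t 17.18 tcp [554.2 -11.   36.6] [-180.      0.18   -9.43] F [-6.   0.4 -1.9] F tool [-6.   0.6  1.9]
clip cols 271 366 y [-17.3  18.7]
back row mid 84.0 slope deg -0.31 back x 76.5
mount depth tool z 6.7 head -1.5
mount-frame TCP -74.0 0.3 yaw rel 0.02
0 [(301, 303), (331, 332)]
4 [(285, 286), (305, 311), (322, 328), (347, 348)]
40 [(277, 357)]
70 [(273, 361), (363, 365)]
78 [(273, 360), (364, 365)]
col317 dark bottom 82
scene 44 24.0 -0.8
side 51 27.2 6.4
```

Request:
play_rows(
  angular=[
    [0,0,0],
    [0,0,0],
    [0,0,0],
  ],
  delta_pos=[
    [0.03,0,0],
    [0.03,0,0],
    [0.02,0,0],
  ],
  fingers=[0,0,0],
)

```text
t: 17.53
tcp_pos: [0.5553, -0.0112, 0.0364]
eef_rot: [-180.0, 0.2, -9.4]
force: [-7.2, 1.8, 0.0]
finger_gap: 0.193
finger_force: 78.3
```

Request:
play_rows(
  angular=[
    [0,0,0],
    [0,0,0],
    [0,0,0],
  ],
  delta_pos=[
    [0.03,0,0],
    [0.03,0,0],
    [0.02,0,0],
  ],
  fingers=[0,0,0],
)

```text
t: 17.78
tcp_pos: [0.5597, -0.0122, 0.0376]
eef_rot: [180.0, -0.2, -9.4]
force: [0.4, -0.4, -0.5]
finger_gap: 0.196
finger_force: 78.1
```

```bash
python3 st.py
```

```text
t 17.83 tcp [560.1 -12.3  37.9] [179.98  -0.2   -9.44] F [ 0.1  0.3 -1.4] F tool [ 0.1 -0.3  1.4]
clip cols 272 368 y [-17.1  19.6]
back row mid 80.6 slope deg -4.2 back x 77.3
mount depth tool z 8.7 head -1.2
mount-frame TCP -67.9 0.1 yaw rel 0.01
0 [(277, 282), (351, 355)]
4 [(277, 281), (351, 355)]
40 [(277, 305), (327, 355)]
70 [(274, 357), (364, 365)]
78 [(287, 345), (363, 365)]
col317 dark bottom 82
scene 45 24.2 -1.7
side 52 27.0 6.5
```

Request:
play_rows(
  angular=[
    [0,0,0],
    [0,0,0],
    [0,0,0],
    [0,0,0],
    [0,0,0],
    [0,0,0],
    [0,0,0],
    [0,0,0],
    [0,0,0],
  ],
  delta_pos=[
    [-0.05,0,0],
    [-0.1,0,0],
    [-0.15,0,0],
    [-0.2,0,0],
    [-0.2,0,0],
    [-0.2,0,0],
    [-0.15,0,0],
    [0,0,0],
    [0,0,0],
  ],
  fingers=[0,0,0,0,0,0,0,0,0],
)

```text
t: 18.68
tcp_pos: [0.5377, -0.0084, 0.0372]
eef_rot: [-180.0, -0.0, -9.4]
force: [-0.2, 0.8, -1.6]
finger_gap: 0.198
finger_force: 78.1
```

```bash
python3 - <<'E'
from h import *
c=shot('wrist'); o=env.observe(); T=R(o['eef_rot']); mf(o); print(o['t'],o['force'].round(1))
g=cv2.cvtColor(c['image'],cv2.COLOR_RGB2GRAY)
cv2.imwrite('pics/w10.png',c['image'])
def runs(b,o=0): d=np.diff(np.r_[0,b.astype(int),0]); return [(int(a)+o,int(e)+o-1) for a,e in zip(np.nonzero(d==1)[0],np.nonzero(d==-1)[0]) if e-a>1]
for r in range(0,60,6): print(r,runs(g[r,255:385]<70,255))
for u in (285,300,317,335,348): print('col',u,runs(g[:82,u]<70), (((ray(c,[[u,runs(g[:82,u]<70)[-1][1]]],.036)-o['tcp_pos'])@T*1e3)[0,0]).round(1) if runs(g[:82,u]<70) else '')
E
```

```text
mount-frame TCP -90.4 0.2 yaw rel 0.02
18.7333 [ 0.1 -0.1 -1.3]
0 [(256, 377)]
6 [(273, 361)]
12 [(286, 348)]
18 [(286, 347)]
24 [(286, 347)]
30 [(286, 347)]
36 [(258, 271), (286, 347), (362, 375)]
42 [(286, 347)]
48 [(287, 347), (375, 376)]
54 [(287, 346)]
col 285 [(0, 9)] 102.5
col 300 [(0, 81)] 77.4
col 317 [(0, 81)] 77.4
col 335 [(0, 81)] 77.4
col 348 [(0, 13)] 101.1
```

Request:
play_rows(
  angular=[
    [0,0,0],
    [0,0,0],
    [0,0,0],
    [0,0,0],
    [0,0,0],
    [0,0,0],
    [0,0,0],
    [0,0,0],
    [0,0,0],
    [0,0,0],
  ],
  delta_pos=[
    [-0.8,0,-0.2],
    [-0.8,0,-0.6],
    [-0.8,0,-0.6],
    [-0.8,0,-0.6],
    [0.17,0.87,0],
    [0.17,0.87,0],
    [0.17,0.87,0],
    [0.17,0.87,0],
    [0.17,0.87,0],
    [0.17,0.87,0],
  ],
  fingers=[0,0,0,0,0,0,0,0,0,0],
)

```text
t: 19.57
tcp_pos: [0.478, -0.1053, 0.0774]
eef_rot: [180.0, -0.0, -9.4]
force: [-0.3, 0.6, -0.3]
finger_gap: 0.196
finger_force: 78.3
```

Request:
play_rows(
  angular=[
    [0,0,0],
    [0,0,0],
    [0,0,0],
    [0,0,0],
    [0,0,0],
    [0,0,0],
    [0,0,0],
    [0,0,0],
    [0,0,0],
    [0,0,0],
  ],
  delta_pos=[
    [0.17,0.87,0],
    [0.17,0.87,0],
    [0.17,0.87,0],
    [0.17,0.87,0],
    [0.17,0.87,0],
    [0.17,0.87,0],
    [0.17,0.87,0],
    [0.17,0.87,0],
    [0,0,0],
    [0,0,0],
  ],
  fingers=[0,0,0,0,0,0,0,0,0,0],
)

```text
t: 20.4
tcp_pos: [0.4819, -0.2467, 0.0773]
eef_rot: [-180.0, -0.0, -9.5]
force: [-0.4, 0.1, -2.1]
finger_gap: 0.193
finger_force: 78.4
```

```bash
python3 - <<'E'
from h import *
for n in ('scene','side'): 
    c=shot(n); P=cloud(c)*1e3; g=cv2.cvtColor(c['image'],cv2.COLOR_RGB2GRAY)
    a=np.radians(-9.45); q=P[...,:2]-[627.1,-23.5]; mx=q@[np.cos(a),np.sin(a)]; my=q@[-np.sin(a),np.cos(a)]
    m=(np.abs(my)<25)&(mx>-20)&(mx<80)&(P[...,2]>33)&(P[...,2]<41)&(g<80); print(n,'clip-ish',m.sum(),np.percentile(mx[m],[2,50,98]).round(1),my[m].mean().round(1))
    m=(np.abs(my)<25)&(mx>0)&(mx<80)&(P[...,2]>55)&(P[...,2]<75); print('spindle',mx[m].mean().round(1),my[m].mean().round(1))
o=env.observe(); print(o['t'],o['tcp_pos'],o['eef_rot'],o['force'])
E
```

```text
Traceback (most recent call last):
IndexError: index -1 is out of bounds for axis 0 with size 0
```

Request:
play_rows(
  angular=[
    [0,0,0],
    [0,0,0],
    [0,0,0],
    [0,0,0],
    [0,0,0],
    [0,0,0],
    [0,0,0],
    [0,0,0],
    [0,0,0],
    [0,0,0],
  ],
  delta_pos=[
    [0.4,-0.9,-0.9],
    [0.4,-0.9,-0.9],
    [0.4,-0.9,-0.9],
    [0.4,-0.9,-0.9],
    [0.4,-0.9,-0.9],
    [0.4,-0.9,-0.9],
    [0.4,-0.9,-0.9],
    [0.4,-0.9,-0.9],
    [0,0,0],
    [0,0,0],
  ],
  fingers=[0,0,0,0,0,0,0,0,0,0],
)

```text
t: 21.28
tcp_pos: [0.5691, -0.1131, 0.2221]
eef_rot: [180.0, -0.1, -9.3]
force: [0.2, -0.1, -1.5]
finger_gap: 0.196
finger_force: 78.5
```

```bash
python3 - <<'E'
from h import *
c=shot('wrist'); o=env.observe(); print(o['t'],o['tcp_pos'],o['eef_rot'])
cv2.imwrite('pics/w11.png',c['image'][...,::-1])
P=cloud(c)*1e3; g=cv2.cvtColor(c['image'],cv2.COLOR_RGB2GRAY)
# mount top edges from depth, in this image
m=((P[...,2]>22)&(P[...,2]<34)&(c['depth']>0)&(np.abs(P[...,0]-627)<110)&(np.abs(P[...,1]+23)<90)).astype(np.uint8)
n,l,s,_=cv2.connectedComponentsWithStats(m); i=1+np.argmax(s[1:,4]); v,u=np.nonzero(l==i); X=ray(c,np.c_[u,v],.03)[:,:2]*1e3
r=cv2.minAreaRect(X.astype(np.float32)); print('mount',r)
M=np.array(r[0]); a=np.radians(r[2]-90 if r[2]>45 else r[2]); dx=np.array([np.cos(a),np.sin(a)]); dy=np.array([-dx[1],dx[0]])
V,U=np.mgrid[0:400,0:640]; W=np.c_[U.ravel(),V.ravel()]
def mfr(z): q=ray(c,W,z)[:,:2]*1e3-M; return (q@dx).reshape(400,640),(q@dy).reshape(400,640)
x6,y6=mfr(.036); xs,ys=mfr(.0645)
sp=(P[...,2]>60)&(P[...,2]<72)&(np.abs(ys)<20)&(xs>0)&(xs<70); print('spindle top',sp.sum(),xs[sp].mean().round(1),ys[sp].mean().round(1),np.percentile(xs[sp],[1,99]).round(1),np.percentile(ys[sp],[1,99]).round(1))
# darkness map in mount frame around clip, 3 mm grid
gx=np.arange(-45,65,3); gy=np.arange(24,-25,-3)
from scipy.interpolate import griddata
k=(x6>-60)&(x6<80)&(np.abs(y6)<35)
G=griddata(np.c_[x6[k],y6[k]],g[k].astype(float),(gx[None,:],gy[:,None]))
print('     '+' '.join('%3d'%t for t in gx))
for t,row in zip(gy,G): print('%4d '%t+' '.join('%3.0f'%e for e in row))
E
```

```text
21.3333 [ 0.5680309  -0.1136093   0.22062831] [ 1.79990751e+02  5.37507597e-02 -9.33727215e+00]
mount ((630.6968383789062, -25.556903839111328), (99.31607055664062, 166.95733642578125), 80.69154357910156)
spindle top 389 26.5 -0.0 [17.  35.8] [-9.8  9.1]
     -45 -42 -39 -36 -33 -30 -27 -24 -21 -18 -15 -12  -9  -6  -3   0   3   6   9  12  15  18  21  24  27  30  33  36  39  42  45  48  51  54  57  60  63
  24 177 176 176 172 174 174 175 175 175 173 174 172 176 176 175 172 175 175 174 172 175 172 175 175 175 173 176 174 172 176 173 170 174 171 172 173 169
  21 172 173 173 173 172 171 173 171 173 172 171 125 170 169 170 125 173 170 171 144 174 174 172 150 156 168 167 168 170 170 171 170 170 171 173 169 169
  18 174 174 176 175 178 175 175 177 175 176 176 134 177 176 174 129 173 176 162 104  71  86 132 109 137 133 139 167 174 174 173 172 173 173 169 172 169
  15 173 170 175 175 176 176 176 175 174 175 173 176 175 177 179 178 176 180 132  40  50 145 132 149 144 146 137 140 181 178 177 176 179 177 174 176 177
  12 177 172 178 176 179 176 177 156 111 101 105 109 102 103 113 109 105 110  87
[... 1208 characters left out ...]
 125 129 131  77  41  40  57  36  38  37  34  31  82 130 123 118 126 130 168 181 180 179
 -15 176 173 177 176 175 176 178 177 178 181 177 180 177 181 149 105 108 107  93  12  19  28  61 145 134 144 153 184 184 182 182 182 183 183 186 184 187
 -18 171 170 173 176 172 174 171 172 173 174 174 141 178 174 177  77 104 106 105  90 108 151 179 160 183 180 182 175 185 180 181 182 181 185 186 183 183
 -21 178 176 177 177 178 174 180 176 178 180 182 142 182 181 147  78 103 126 125 123 183 182 187 165 185 181 180 174 184 183 181 182 180 181 180 182 182
 -24 174 177 177 178 173 178 180 175 176 176 176 176 177 176 150 103 106 178 175 178 177 176 174 174 178 177 176 177 174 176 175 176 176 177 178 175 176
```

Request:
play_rows(
  angular=[
    [0,0,0],
    [0,0,0],
    [0,0,0],
    [0,0,0],
    [0,0,0],
    [0,0,0],
    [0,0,0],
    [0,0,0],
    [0,0,0],
    [0,0,0],
  ],
  delta_pos=[
    [-0.4,0.9,0.9],
    [-0.4,0.9,0.9],
    [-0.4,0.9,0.9],
    [-0.4,0.9,0.9],
    [-0.4,0.9,0.9],
    [-0.4,0.9,0.9],
    [-0.4,0.9,0.9],
    [-0.4,0.9,0.9],
    [0,0,0],
    [0,0,0],
  ],
  fingers=[0,0,0,0,0,0,0,0,0,0],
)

```text
t: 22.17
tcp_pos: [0.4792, -0.2455, 0.0748]
eef_rot: [-179.8, 0.3, -9.6]
force: [-1.2, 0.0, -1.3]
finger_gap: 0.192
finger_force: 78.5
```

Request:
play_rows(
  angular=[
    [0,0,0],
    [0,0,0],
    [0,0,0],
    [0,0,0],
    [0,0,0],
    [0,0,0],
    [0,0,0],
    [0,0,0],
    [0,0,0],
    [0,0,0],
  ],
  delta_pos=[
    [0,0,0.5],
    [0,0,0.6],
    [0,0,0.6],
    [0,0,0.6],
    [0,0,0.5],
    [0,0,0.4],
    [0,0,0.2],
    [0,0,0.1],
    [0,0,0],
    [0,0,0],
  ],
  fingers=[0,0,0,0,0,0,0,0,0,0],
)

```text
t: 23.0
tcp_pos: [0.4822, -0.2463, 0.0076]
eef_rot: [180.0, -0.0, -9.4]
force: [0.7, -0.9, -1.5]
finger_gap: 0.197
finger_force: 78.4
```

Underside about 3 mm up; lower gently until it touches.

Request:
play_rows(
  angular=[
    [0,0,0],
    [0,0,0],
    [0,0,0],
    [0,0,0],
    [0,0,0],
  ],
  delta_pos=[
    [0,0,0.05],
    [0,0,0.05],
    [0,0,0.03],
    [0,0,0],
    [0,0,0],
  ],
  fingers=[0,0,0,0,0],
)

```text
t: 23.42
tcp_pos: [0.4819, -0.2462, 0.0048]
eef_rot: [180.0, -0.0, -9.4]
force: [0.5, 0.0, -0.5]
finger_gap: 0.19
finger_force: 78.7
```

Request:
play_rows(
  angular=[
    [0,0,0],
    [0,0,0],
    [0,0,0],
    [0,0,0],
    [0,0,0],
    [0,0,0],
    [0,0,0],
    [0,0,0],
  ],
  delta_pos=[
    [0,0,0.01],
    [0,0,0],
    [0,0,0],
    [0,0,0],
    [0,0,0],
    [0,0,0],
    [0,0,0],
    [0,0,0],
  ],
  fingers=[0,0.25,0.35,0.45,0.55,0.65,0.7,0.7],
  force=20,
)

```text
t: 24.08
tcp_pos: [0.4818, -0.246, 0.0044]
eef_rot: [180.0, -0.0, -9.4]
force: [0.1, 0.4, 0.9]
finger_gap: 0.699
finger_force: 0.0
```

Request:
play_rows(
  angular=[
    [0,0,0],
    [0,0,0],
    [0,0,0],
    [0,0,0],
    [0,0,0],
    [0,0,0],
    [0,0,0],
    [0,0,0],
    [0,0,0],
    [0,0,0],
  ],
  delta_pos=[
    [0,0,-0.2],
    [0,0,-0.5],
    [0,0,-0.8],
    [0,0,-0.9],
    [0,0,-0.9],
    [0,0,-0.9],
    [0,0,-0.9],
    [0,0,-0.9],
    [0,0,-0.9],
    [0,0,-0.9],
  ],
  fingers=[0.7,0.7,0.7,0.7,0.7,0.7,0.7,0.7,0.7,0.7],
)

```text
t: 24.92
tcp_pos: [0.4818, -0.246, 0.1624]
eef_rot: [180.0, -0.1, -9.4]
force: [-0.6, 0.7, -0.3]
finger_gap: 0.701
finger_force: 0.0
```

Request:
play_rows(
  angular=[
    [0,0,0],
    [0,0,0],
    [0,0,0],
    [0,0,0],
    [0,0,0],
  ],
  delta_pos=[
    [0,0,-0.9],
    [0,0,-0.9],
    [0,0,-0.5],
    [0,0,0],
    [0,0,0],
  ],
  fingers=[0.7,0.7,0.7,0.7,0.7],
)

```text
t: 25.33
tcp_pos: [0.4819, -0.2461, 0.2068]
eef_rot: [180.0, -0.1, -9.4]
force: [-0.4, 0.4, -0.2]
finger_gap: 0.704
finger_force: 0.0
```

```bash
python3 - <<'E'
from h import *
c=shot('wrist'); o=env.observe(); print(o['t'],o['tcp_pos'],o['force'].round(1),o['finger_gap'])
P=cloud(c)*1e3; g=cv2.cvtColor(c['image'],cv2.COLOR_RGB2GRAY)
k=np.zeros((400,640),np.uint8); k[120:290,290:350]=(g<50)[120:290,290:350]&(P[...,2]<45)[120:290,290:350]
n,l,s,_=cv2.connectedComponentsWithStats(k); i=1+np.argmax(s[1:,4]); v,u=np.nonzero(l==i)
r=cv2.minAreaRect((ray(c,np.c_[u,v],.03)[:,:2]*1e3).astype(np.float32)); print('handle',r,'z',np.percentile(P[v,u,2],[10,50,90]).round(1))
E
```

```text
25.3833 [ 0.48139229 -0.24573462  0.20570885] [-0.6 -0.1  0.3] 0.7009580220399729
handle ((446.004638671875, -239.94866943359375), (17.80217742919922, 99.84331512451172), 81.0147705078125) z [26.1 28.9 30.1]
```

The fork lies flat on the counter, clear of the mount, and the gripper is free of it.

```bash
python3 -c "
from plant import env
print(env.finish_job())"
```

```text
the job is handed in; nothing more can be done
None
```

The job is handed in: I pushed the clip with the fork until it snapped onto the spindle (peak push read about 9 N; measurements put it home to within about 1 mm), then laid the fork flat clear of the mount, let go and finished at about 25 s; the judge returned no verdict.

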